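# Hang the drill-bit rack on its screw

## Robot

A 6-joint arm with a two-finger parallel gripper is mounted at the origin on the work surface. World frame = base frame: x ahead of the robot, y to its left, z up, the work surface at z = 0. Lengths are in m, angles in degrees, forces in N, time in s.
With the tool pointing down it reaches from about 0.4 to 0.825 m from the base axis. Payload 7 kg.
Tool frame: the origin (TCP) lies midway between the tips of the shut fingers; the grasp point (between the pads) lies 19 mm behind it; z points along the fingers, y is the line along which they close (so a half turn about z gives the same grasp; the last joint's range is limited). The gripper opens to 88 mm and grips with 3 to 60 N. Pads are 19 mm wide; open, the fingers measure 130 mm over their backs; the gripper's body (78 mm by 193 mm) begins 47 mm behind the grasp point.
Start: joints at [83.658, 20.546, 0.682, 0, -70.136, -16.507], TCP at [0.262, 0.622, 0.227] pointing down, gripper open.
Joint ranges: [-176.03, 176.03], [-82.01, 121.73], [-58.28, 71.71], [-173.87, 95.51], [-174.79, -0.11], [-173.66, 173.66]. Speed limits (degrees/s): [136.94, 136.94, 172.46, 180, 180, 180].

## Interface

Orientations are given as [roll, pitch, yaw] about the fixed x, y, z axes, in that order (R = Rz(yaw) Ry(pitch) Rx(roll)).
In Python, from plant import telemetry, viewer, workorder gives the robot as it stands. The module is installed in compiled form; this text tells all that it offers.
- The arm moves only by the tool carry_out, never from a script. Its argument "rows" is a list of rows, each a list of 6 numbers: the shift along the tool's x, y, z in m, then the turn, a rotation vector about the tool's x, y, z in rad. In form: [[tx, ty, tz, ax, ay, az], ...]. A call has 1 to 8 rows; each row is the pose to reach, as a shift and turn from the pose commanded when the call began, along the tool's axes at that moment; what a row does not reach only later rows make up. A row lasts 1/8 s, in which the tool goes at most 62.5 mm and 10.7 degrees, less where a joint would pass 70% of its speed; a pose out of reach is approached as far as the arm can. A call with a gripper value outside its range is refused whole. "grip" is the gripper's target within -1 to 1 (fully open at 1, half-way at 0, shut at -1), set as the call begins (left out, the last holds). The fingers move at their own pace and stop on an object; the grip force is fixed at half the most. Time passes only in rows, so rows that repeat a pose let the fingers close. It gives the time, the measured TCP pose, the force, the opening and the grip force at its end, in the units of the state.
- telemetry.get_obs(): the state, without advancing time (a new reading comes with each control period).
- viewer.snapshot(name): name is "scene" or "top" or "wrist"; returns the picture (384x512x3 uint8, red, green, blue); there is no depth.
- viewer.camera_info(name): a dict with "intrinsics" (3x3 intrinsics, pixels), "extrinsics" (4x4, takes a point from camera to world coordinates); the wrist camera has in their place "tool_from_camera" (4x4, takes a point from camera to tool coordinates, whose origin is the TCP and whose axes are the flange's). Camera axes: x right, y down, z forward; pixel columns grow to the right and rows downward; lengths in m; the calibration is good to about 2 mm. A picture is of the moment at which its call begins: read the wrist's pose just before it. camera_info takes no time and is no camera call.
- workorder.close_job(): hands the job in; it is judged then, once.
The state is a dict: "clock": time; "joint_pos": joint angles; "qvel": joint speeds; "tau": joint torques, N m; "tool_pos": TCP position; "orientation": TCP orientation; "force": force on the tool from outside, world axes, zero at the start; "moment": the same for the moment, N m; "opening": finger opening in m; "gripper_force": force on a finger pad.
Only numpy, scipy, OpenCV 4.12 (cv2) and the standard library are available. Lean on these libraries where they do the work, as an engineer would, in place of code of your own. Each camera call takes 0.05 s, during which the arm holds its last target. There are 200 camera calls.

## Task

Pick up the drill-bit rack by the wooden grip along its top edge, put the round hole of its keyhole over the screw head on the low white pegboard panel, and pull it down until the screw sits at the top of the narrow slot; then let go so it hangs there, upright and flat against the panel. The screw was driven by eye several millimetres off its pencil cross, so feel for it: never lean on the screw or panel with more than about 20 N, and leave the other things on the bench where they are.

Things in the scene. Friction and masses are not known exactly. Their poses are not given: they have to be found in the camera images.
- panel: White pegboard fixed upright on the bench: 260 mm wide, 200 high, 18 thick, two 20 mm high feet behind it to x = -78 mm. Origin: at bench height under the middle of its front face. x points squarely out of that face (roughly away from the robot), y along its width, z up. One rigid steel screw sticks out of the face: bare shank 5 mm thick out to 7 mm, then a domed head 13 mm across, 4.6 mm thick.
- mark (a point): Centre of a pencil cross on the panel's front face, 178 mm above the bench, 22 mm below the panel's top edge; axes as the panel's. The screw stands square to the face close to it: its axis is up to 9 mm from the cross sideways (y) and up to 5 mm up or down (z), differently each time, and is not measured. The head's tip is 11.6 mm from the face.
- rack: Loose drill-bit rack, 0.24 to 0.38 kg, standing upright on the bench. Aluminium back plate 90 mm wide (y), 160 high (z), 4 thick (x 0 to 4 mm). Origin: lower edge of the flat back face, mid width; x to its front, y along its width, z up. In front below, a wooden block (x 4 to 48, z 0 to 34 mm, full width) with drill bits standing up to z = 89 mm, clear of the keyhole.
- rack_grip (a point): Where to pinch the rack: across the wooden grip strip on its top edge (plate and strip together 14 mm thick along x; 60 mm wide, 36 mm high), 145 mm above the rack's bottom, 15 mm below its top, 7 mm in front of the back face; axes as the rack's. With the rack hung it is 55 mm above the screw, 28 to 38 mm above the panel's top edge: a finger behind it reaching no deeper clears the panel.
- rack_seat (a point): Point on the rack's back face, mid width, 90 mm above its bottom: the screw's axis is here once the screw is at the top of the slot. The keyhole goes through the plate: a round (eight-sided) hole 17 mm across, its centre 18 mm below this point, and a slot 8 mm wide running up from the hole to 2.5 mm above this point. Axes as the rack's.
- glue_mid (a point): Bystander: middle of a standing glue bottle, 56 mm across and 140 mm high, 70 mm above its bottom.
- driver_grip (a point): Bystander: handle of a screwdriver lying on the bench.
- offcut_mid (a point): Bystander: middle of a wooden offcut 160 x 60 x 35 mm lying on the bench, long side along its x axis.
Things that resemble listed ones, but are neither listed nor needed, are in the scene too. Of the things that look like the rack, take the one that is farthest from the robot's base at the start.

How it is judged:
By the outcome, as a careful person would: the job done as asked, in the order asked, and still so for the second after the job is handed in, with the robot touching nothing.
It also fails if it takes over 72 s, if anything falls off the work surface, if the arm or the gripper's body presses on something with over 40 N, if the wrist force passes 120 N, or if a joint passes its speed limit or range.

## Working session

There is one attempt and no reset: what is moved stays moved. The work goes in short steps, Python scripts to look and compute and a tool call to move; the robot and the scene stay as the last step left them, time stands still between calls to the robot, and variables do not carry over. Pictures are saved under pics/ and viewed, at most 10 in all, crops included, and the job is handed in when it is done.

Besides the shell and the picture viewer there is one more tool, called after "Request:" in YAML: its name, and indented under it one key for each argument. carry_out: Moves the arm, as the interface text tells. Its arguments: {"type":"object","properties":{"rows":{"type":"array"},"grip":{"type":"number"}},"required":["rows"]}

```bash
mkdir -p pics
python3 - <<'E'
from plant import telemetry, viewer
import cv2,numpy as np
np.set_printoptions(precision=4,suppress=True)
print(telemetry.get_obs())
a=viewer.snapshot("scene");b=viewer.snapshot("top");
for n in("scene","top","wrist"):
    print(n,viewer.camera_info(n))
cv2.imwrite("pics/scene0.png",a[:,:,::-1]);cv2.imwrite("pics/top0.png",b[:,:,::-1])
E
```

```text
{'clock': 0.0, 'joint_pos': array([ 83.6573,  20.5915,   0.6335,  -0.02  , -70.1345, -16.5062]), 'qvel': array([ 0.0073,  0.0202,  0.1113, -0.0573,  0.0334, -0.0648]), 'tau': array([  0.0007, -58.271 ,  29.3064,   6.998 ,   0.007 ,  -0.0002]), 'tool_pos': array([0.2619, 0.6216, 0.2256]), 'orientation': array([179.9059,  -0.0082, -22.8557]), 'force': array([0.3246, 0.1956, 0.3506]), 'moment': array([ 0.0405, -0.0026, -0.0411]), 'gripper_force': 0.0, 'opening': 0.087629204372955}
scene {'intrinsics': array([[480.6344,   0.    , 244.2018],
       [  0.    , 480.6344, 186.2334],
       [  0.    ,   0.    ,   1.    ]]), 'extrinsics': array([[-0.1361,  0.716 , -0.6847,  1.3847],
       [ 0.9906,  0.0895, -0.1033,  0.1395],
       [-0.0127, -0.6924, -0.7214,  1.0701],
       [ 0.    ,  0.    ,  0.    ,  1.    ]])}
top {'intrinsics': array([[391.1163,   0.    , 254.9237],
       [  0.    , 391.1163, 189.5412],
       [  0.    ,   0.    ,   1.    ]]), 'extrinsics': array([[-0.0653, -0.9699,  0.2346,  0.275 ],
       [-0.9978,  0.065 , -0.009 ,  0.015 ],
       [-0.0065, -0.2347, -0.9721,  1.071 ],
       [ 0.    ,  0.    ,  0.    ,  1.    ]])}
wrist {'intrinsics': array([[289.613 ,   0.    , 254.3036],
       [  0.    , 289.613 , 192.3269],
       [  0.    ,   0.    ,   1.    ]]), 'tool_from_camera': array([[ 0.0002, -0.9649, -0.2628,  0.0703],
       [ 1.    ,  0.0001,  0.0005, -0.0018],
       [-0.0004, -0.2628,  0.9649, -0.1583],
       [ 0.    ,  0.    ,  0.    ,  1.    ]])}
```

View pics/scene0.png

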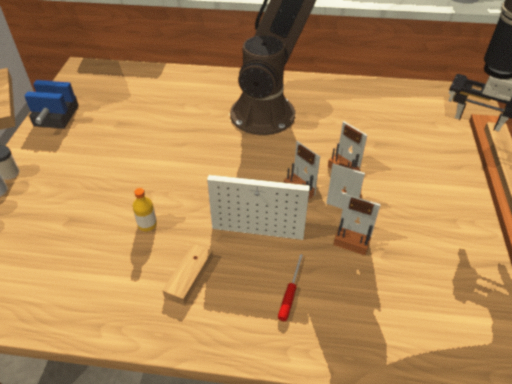

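View pics/top0.png

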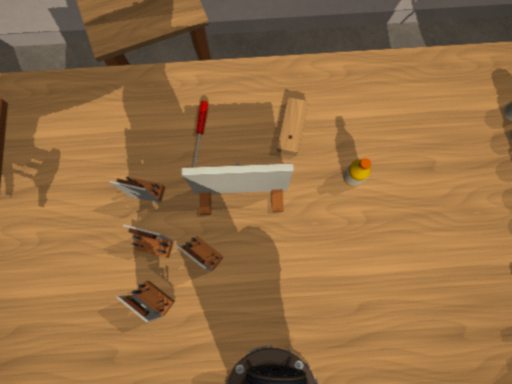

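Rack lookalikes in the scene image are at (357,222), (345,185), (348,148) and (303,170). The same four in the top image are at (140,188), (150,240), (147,300) and (200,253). The one nearest the camera, scene (357,222) / top (140,188), looks farthest from the base. The panel is at scene (258,208).

Run:
```python
import cv2,numpy as np
a=cv2.imread("pics/scene0.png");b=cv2.imread("pics/top0.png")
c=cv2.resize(a[165:265,200:390],None,fx=4.2,fy=4.2,interpolation=cv2.INTER_CUBIC)
cv2.imwrite("pics/c1.png",c[:, :800])
d=cv2.resize(b[150:220,100:300],None,fx=4,fy=4,interpolation=cv2.INTER_CUBIC)
cv2.imwrite("pics/c2.png",d)
```

```text
(no output)
```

View pics/c1.png

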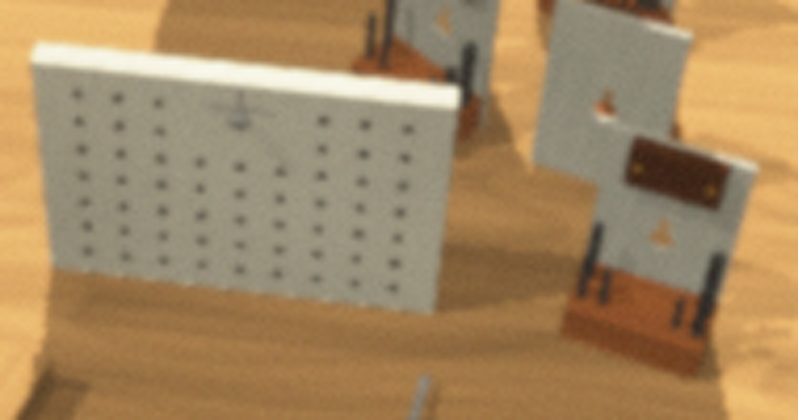

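View pics/c2.png

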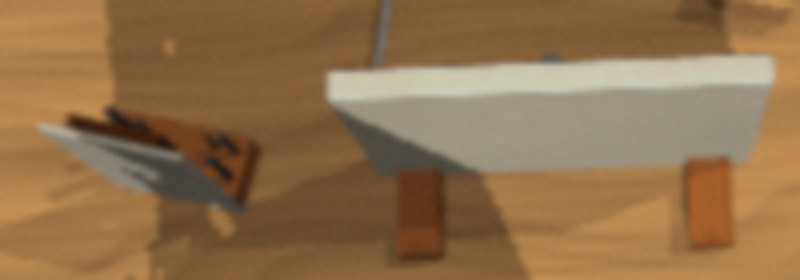

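The crop confirms the choice: a rack with a dark grip strip, keyhole and drill bits. The cross and screw are near scene (257,192), and the screw head peeks over the panel's edge at top (238,164).

```bash
cat > h.py <<'E'
import numpy as np,cv2
from plant import telemetry,viewer
from scipy.spatial.transform import Rotation as Rn
np.set_printoptions(precision=4,suppress=True)
def toolT(o=None):
    o=o or telemetry.get_obs(); T=np.eye(4); T[:3,:3]=Rn.from_euler('xyz',o['orientation'],degrees=True).as_matrix(); T[:3,3]=o['tool_pos']; return T
def cam(n,T=None):
    i=viewer.camera_info(n); E=i['extrinsics'] if n!='wrist' else (toolT() if T is None else T)@i['tool_from_camera']
    return i['intrinsics'],E
def ray(c,p):
    K,E=c; d=E[:3,:3]@np.linalg.solve(K,[p[0],p[1],1]); return E[:3,3],d
def onz(c,p,z):
    o,d=ray(c,p); return o+d*(z-o[2])/d[2]
def proj(c,X):
    K,E=c; q=K@(E[:3,:3].T@(np.asarray(X)-E[:3,3])); return q[:2]/q[2]
def tri(rs):
    A=0;b=0
    for o,d in rs:
        d=d/np.linalg.norm(d);P=np.eye(3)-np.outer(d,d);A=A+P;b=b+P@o
    return np.linalg.solve(A,b)
E
python3 - <<'E'
from h import *
S=cam('scene');T=cam('top')
s=lambda x,y:(200+(x+.5)/4.2-.5,165+(y+.5)/4.2-.5)
t=lambda x,y:(100+(x+.5)/4-.5,150+(y+.5)/4-.5)
for n,p in dict(FL=(33,67),FR=(456,108),BL=(37,45),BR=(460,90)).items(): print('S',n,onz(S,s(*p),.2))
for n,p in dict(bL=(55,268),bR=(435,312)).items(): print('S',n,onz(S,s(*p),0))
for n,p in dict(FR=(328,71),FL=(773,56),BR=(328,101),BL=(773,86)).items(): print('T',n,onz(T,t(*p),.2))
print('screwtip T',onz(T,t(551,54),.178)); print('cross S',onz(S,s(240,110),.178))
print('rack top T',onz(T,t(40,127),.16),onz(T,t(182,155),.16), 'bottom', onz(T,t(240,210),0))
print('rack top S',onz(S,s(605,125),.16),onz(S,s(757,165),.16),'block bot front',onz(S,s(560,335),0),onz(S,s(697,375),0))
for p in [(110,182),(145,189),(125,226),(172,236),(180,245),(205,270),(120,297),(145,320)]: print(p,np.linalg.norm(onz(T,p,.16)[:2]))
E
```

```text
S FL [ 0.5507 -0.0805  0.2   ]
S FR [0.5531 0.1745 0.2   ]
S BL [ 0.5318 -0.0816  0.2   ]
S BR [0.5381 0.1762 0.2   ]
S bL [ 0.5453 -0.0802  0.    ]
S bR [0.5502 0.1771 0.    ]
T FR [0.5495 0.1735 0.2   ]
T FL [ 0.5412 -0.0853  0.2   ]
T BR [0.5314 0.1739 0.2   ]
T BL [ 0.5231 -0.0837  0.2   ]
screwtip T [0.5581 0.0443 0.178 ]
cross S [0.55   0.0457 0.178 ]
rack top T [0.5386 0.3552 0.16  ] [0.5154 0.2695 0.16  ] bottom [0.5152 0.2736 0.    ]
rack top S [0.5179 0.2671 0.16  ] [0.5397 0.3572 0.16  ] block bot front [0.5588 0.2593 0.    ] [0.5799 0.347  0.    ]
(110, 182) 0.6432995642002085
(145, 189) 0.5804020547045474
(125, 226) 0.5319564911455501
(172, 236) 0.4472480948239743
(180, 245) 0.419242515659919
(205, 270) 0.3406967400541913
(120, 297) 0.42121184490087454
(145, 320) 0.3440625285605033
```

Request:
carry_out:
  grip: 0.3
  rows:
    - [0.047,0.023,-0.005,0,0,0.177]
    - [0.094,0.046,-0.01,0,0,0.354]
    - [0.14,0.068,-0.02,0,0,0.531]
    - [0.187,0.091,-0.03,0,0,0.708]
    - [0.233,0.113,-0.034,0,0,0.885]
    - [0.28,0.136,-0.034,0,0,1.062]
    - [0.327,0.159,-0.034,0,0,1.239]
    - [0.373,0.181,-0.034,0,0,1.416]

```text
clock: 1.1
tool_pos: [0.5363, 0.3088, 0.2603]
orientation: [180.0, -0.0, -104.3]
force: [0.1, 0.2, -0.3]
opening: 0.057
gripper_force: 0.0
```

Run:
```python
from h import *
o=telemetry.get_obs();print(o)
np.save('T1.npy',toolT(o))
w=viewer.snapshot('wrist');cv2.imwrite('pics/w1.png',w[:,:,::-1])
```

```text
{'clock': 1.1, 'joint_pos': array([ 47.9852,  14.2221,  -3.8194,  -0.0082, -71.984 , -62.2954]), 'qvel': array([-39.48  ,   6.6347,   8.6228,  -0.0541,  -1.9729, -41.4027]), 'tau': array([  3.862 , -51.9599,  28.5164,   6.9586,  -0.1153,   1.205 ]), 'tool_pos': array([0.5363, 0.3088, 0.2603]), 'orientation': array([ 179.9813,   -0.0189, -104.3126]), 'force': array([ 0.0814,  0.1651, -0.3024]), 'moment': array([ 0.1806, -0.0796,  0.0016]), 'gripper_force': 0.0, 'opening': 0.056977387473136167}
```

View pics/w1.png

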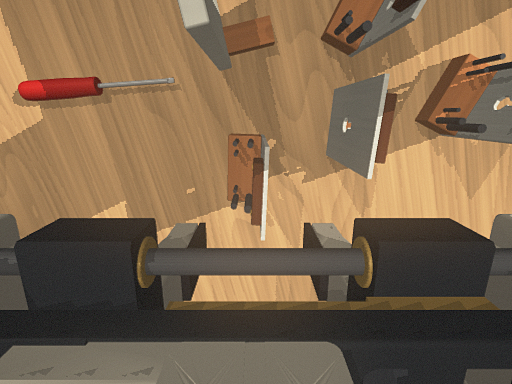

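The wrist view shows the chosen rack (block (245,165), strip (258,190), plate edge (267,147)-(263,240)) between the fingers. The arm was still moving, so I'll let it settle and measure again.

Request:
carry_out:
  rows:
    - [0,0,0,0,0,0]
    - [0,0,0,0,0,0]

```text
clock: 1.4
tool_pos: [0.5352, 0.3106, 0.2603]
orientation: [180.0, -0.0, -103.9]
force: [-1.0, 0.1, 0.6]
opening: 0.0569
gripper_force: 0.0
```

Run:
```python
from h import *
T=toolT();o=telemetry.get_obs();print(o['tool_pos'],o['orientation'],o['qvel'])
w=viewer.snapshot('wrist')
c=cam('wrist',T)
print(proj(c,T[:3,3]+[0,0,-.1]))
cv2.imwrite('pics/w2.png',cv2.resize(w[60:300,160:400,::-1],None,fx=2.5,fy=2.5,interpolation=cv2.INTER_CUBIC))
```

```text
[0.5352 0.3106 0.2603] [ 179.9769   -0.0195 -103.9236] [ 0.9778 -0.2657  0.0848  0.0604  0.0693 -0.0469]
[254.1674 190.8954]
```

View pics/w2.png

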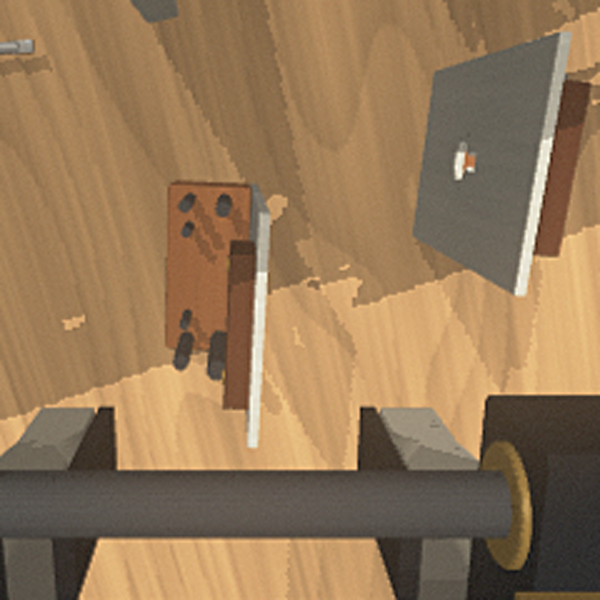

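Run:
```python
from h import *
T=toolT();c=cam('wrist',T)
s=lambda x,y:(160+(x+.5)/2.5-.5,60+(y+.5)/2.5-.5)
P={n:onz(c,s(*p),.16) for n,p in dict(backR=(270,208),backL=(258,446),sfR=(231,242),sfL=(225,408)).items()}
for n,p in P.items(): print(n,p,(T[:3,:3].T@(p-T[:3,3]))*1000)
d=P['backL']-P['backR'];print(np.degrees(np.arctan2(-d[0],d[1])),np.linalg.norm(d))
d=P['sfL']-P['sfR'];print(np.degrees(np.arctan2(-d[0],d[1])),np.linalg.norm(d))
```

```text
backR [0.5129 0.2713 0.16  ] [ 43.823   11.9285 100.3736]
backL [0.5382 0.359  0.16  ] [-47.3996   8.4111 100.3542]
sfR [0.5292 0.2797 0.16  ] [ 31.7556  -1.8945 100.3669]
sfL [0.5468 0.3407 0.16  ] [-31.711   -4.2973 100.3534]
-16.096772418270263 0.09129044271142493
-16.05683431688637 0.06351214148743778
```

Request:
carry_out:
  rows:
    - [-0.001,0.0035,0.02,0,0,0.038]
    - [-0.001,0.0035,0.05,0,0,0.038]
    - [-0.001,0.0035,0.08,0,0,0.038]
    - [-0.001,0.0035,0.11,0,0,0.038]
    - [-0.001,0.0035,0.128,0,0,0.038]
    - [-0.001,0.0035,0.134,0,0,0.038]
    - [-0.001,0.0035,0.134,0,0,0.038]

```text
clock: 2.33
tool_pos: [0.5321, 0.3128, 0.1267]
orientation: [-180.0, -0.0, -106.1]
force: [0.1, 0.1, 0.4]
opening: 0.0568
gripper_force: 0.0
```

Request:
carry_out:
  grip: -1
  rows:
    - [0,0,0,0,0,0]
    - [0,0,0,0,0,0]
    - [0,0,0,0,0,0]
    - [0,0,0,0,0,0]
    - [0,0,0,0,0,0]
    - [0,0,0,0,0,0]

```text
clock: 3.08
tool_pos: [0.5325, 0.3121, 0.1266]
orientation: [-180.0, -0.0, -106.2]
force: [0.1, -0.8, 0.9]
opening: 0.0136
gripper_force: 30.0
```

Run:
```python
from h import *
o=telemetry.get_obs();print(o['tool_pos'],o['orientation'],o['force'],o['moment'],o['opening'],o['gripper_force'])
```

```text
[0.5325 0.3121 0.1266] [-179.9921   -0.0013 -106.1583] [ 0.087  -0.7589  0.8943] [-0.0392 -0.1768  0.0019] 0.013587046014870185 29.9946934171021
```

Request:
carry_out:
  rows:
    - [0,0,-0.01,0,0,0]
    - [0,0,-0.035,0,0,0]
    - [-0.01,-0.03,-0.065,0,0,0]
    - [-0.02,-0.07,-0.09,0,0,-0.05]
    - [0.02,-0.093,-0.105,0,0,-0.13]
    - [0.07,-0.107,-0.105,0,0,-0.2]
    - [0.12,-0.122,-0.105,0,0,-0.261]

```text
clock: 3.95
tool_pos: [0.6158, 0.1615, 0.2316]
orientation: [180.0, -0.0, -91.1]
force: [0.1, -0.3, -3.2]
opening: 0.0137
gripper_force: 30.0
```

Run:
```python
from h import *
o=telemetry.get_obs();T=toolT(o);print(o['tool_pos'],o['orientation'],o['force'],o['moment'],o['opening'],o['gripper_force'])
print(T[:3,:3].T@(np.array([.5955,.0455,.232])-T[:3,3]))
```

```text
[0.6158 0.1615 0.2316] [179.9515  -0.0061 -91.0674] [ 0.1267 -0.3081 -3.2196] [-0.003  -0.1028 -0.0404] 0.013714881028510609 29.99520231038332
[ 0.1164  0.0181 -0.0004]
```

Request:
carry_out:
  rows:
    - [0.02,0,0,0,0,0]
    - [0.03,0,0,0,0,0]
    - [0.03,0,0,0,0,0]

```text
clock: 4.32
tool_pos: [0.6156, 0.1332, 0.2316]
orientation: [180.0, 0.0, -91.2]
force: [0.7, 0.9, -3.1]
opening: 0.0142
gripper_force: 30.0
```

Run:
```python
from h import *
o=telemetry.get_obs();T=toolT(o);np.save('T3.npy',T)
print(o['tool_pos'],o['orientation'],o['qvel'])
w=viewer.snapshot('wrist');s=viewer.snapshot('scene')
cv2.imwrite('pics/w3f.png',w[:,:,::-1]);cv2.imwrite('pics/s3f.png',s[:,:,::-1])
c=cam('wrist',T);p=proj(c,[.556,.0455,.178]);ps=proj(cam('scene'),[.556,.0455,.178]);print(p,ps)
def crop(im,p,h,f): 
    x,y=[int(round(v)) for v in p]; x=max(h,x);y=max(h,y);print('origin',x-h,y-h); return cv2.resize(im[y-h:y+h,x-h:x+h,::-1],(2*h*f,2*h*f),interpolation=cv2.INTER_CUBIC)
A=crop(w,p,50,4);B=crop(s,ps,20,10)
cv2.imwrite('pics/c3.png',np.hstack([A,B]))
```

```text
[0.6156 0.1332 0.2316] [179.9966   0.0117 -91.2386] [ 1.08    0.4606  0.305   0.0375  0.3079 -0.3009]
[338.5605  83.3313] [256.4217 192.5019]
origin 289 33
origin 236 173
```

View pics/c3.png

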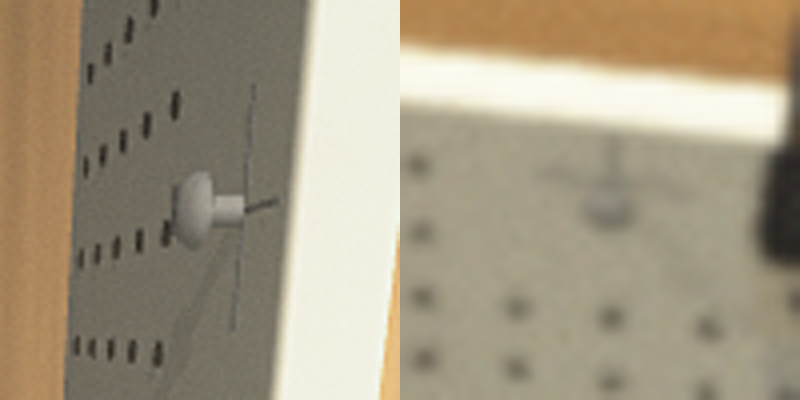

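The wrist crop shows the screw head centred at about (197,210), with its shank meeting the face at (243,210). The panel's front top edge runs (318,0)-(272,400). In the scene crop the head is at (209,203). I'll triangulate from these.

Run:
```python
from h import *
T=np.load('T3.npy');c=cam('wrist',T);S=cam('scene')
w=lambda x,y:(289+(x+.5)/4-.5,33+(y+.5)/4-.5)
s=lambda x,y:(236+(x+.5)/10-.5,173+(y+.5)/10-.5)
rw=ray(c,w(197,210));rs=ray(S,s(209,203))
H=tri([rw,rs]);print('head',H,proj(c,H)-w(197,210),proj(S,H)-s(209,203))
a=onz(c,w(318,0),.2);b=onz(c,w(272,400),.2);d=b-a;print('edge',a,b,np.degrees(np.arctan2(-d[0],d[1])))
# on wrist ray with given x
fx=lambda y:a[0]+(y-a[1])*d[0]/d[1]
for X in (fx(.045)+.009,):
    o,dd=rw;print('head by plane x',o+dd*(X-o[0])/dd[0])
o,dd=ray(c,w(243,210));print('shank base',o+dd*(fx(.045)-o[0])/dd[0])
o,dd=ray(c,w(245,209));print('cross',o+dd*(fx(.045)-o[0])/dd[0])
o,dd=ray(S,s(213,181));print('cross S',o+dd*(fx(.045)-o[0])/dd[0])
o,dd=rs;print('head S',o+dd*(fx(.045)+.009-o[0])/dd[0])
tp=ray(c,w(172,210));print(onz(c,w(172,210),H[2]))
```

```text
head [0.5561 0.0461 0.1768] [ 0.0281 -0.7396] [0.188  0.0219]
edge [0.5461 0.0196 0.2   ] [0.5488 0.0775 0.2   ] -2.61499756762986
head by plane x [0.5563 0.0466 0.1776]
shank base [0.5473 0.0465 0.1742]
cross [0.5473 0.0464 0.1752]
cross S [0.5473 0.0456 0.1757]
head S [0.5563 0.0456 0.177 ]
[0.5604 0.0465 0.1768]
```

Request:
carry_out:
  rows:
    - [0.03,0.005,0,0,0,0.01]
    - [0.06,0.015,0,0,0,0.01]
    - [0.08,0.028,0,0,0,0.01]
    - [0.088,0.035,-0.0005,0,0,0.01]
    - [0.088,0.035,-0.0005,0,0,0.01]
    - [0.088,0.035,-0.0005,0,0,0.01]

```text
clock: 5.18
tool_pos: [0.5792, 0.0465, 0.2322]
orientation: [-180.0, 0.0, -91.7]
force: [-0.1, 0.1, -3.6]
opening: 0.0136
gripper_force: 30.0
```

Run:
```python
from h import *
o=telemetry.get_obs();T=toolT(o);np.save('T4.npy',T)
print(o['tool_pos'],o['orientation'],o['force'],o['moment'])
w=viewer.snapshot('wrist');s=viewer.snapshot('scene')
cv2.imwrite('pics/w4f.png',w[:,:,::-1]);cv2.imwrite('pics/s4f.png',s[:,:,::-1])
h=T[:3,3]+[-.005,0,-.0546];ps=proj(cam('scene'),h);print('hole pred',ps)
x,y=[int(round(v)) for v in ps];x0,y0=x-20,y-20;print(x0,y0)
A=cv2.resize(w[60:260,150:350,::-1],(400,400),interpolation=cv2.INTER_CUBIC)
B=cv2.resize(s[y0:y0+40,x0:x0+40,::-1],(400,400),interpolation=cv2.INTER_CUBIC)
cv2.imwrite('pics/c4.png',np.hstack([A,B]))
```

```text
[0.5792 0.0465 0.2322] [-179.9623    0.0192  -91.7462] [-0.0622  0.0766 -3.6418] [ 0.0769 -0.0837 -0.0324]
hole pred [255.9481 197.8725]
236 178
```

View pics/c4.png

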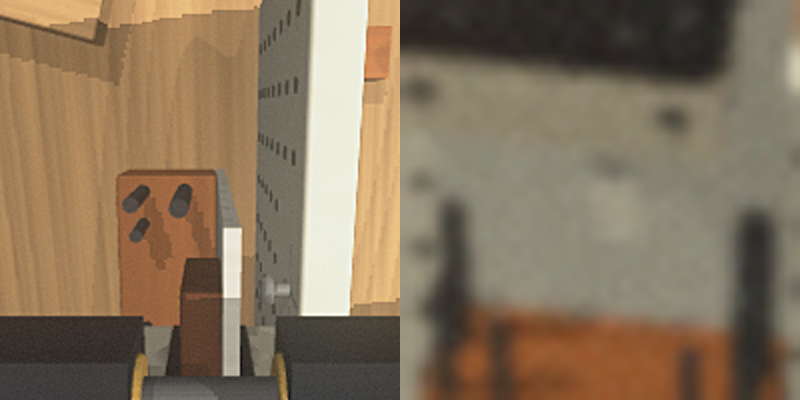

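The wrist crop shows the plate's -y top corner at about (231,228), the strip's end top at row 294, and the screw at (280,289). The scene crop shows the keyhole patch at (613,208), with the dark screw head seen through its upper part at (611,162).

Run:
```python
from h import *
T=np.load('T4.npy');c=cam('wrist',T);S=cam('scene')
w=lambda x,y:(150+(x+.5)/2-.5,60+(y+.5)/2-.5)
zt=T[2,3]-.1266+.16
print('plate corner',onz(c,w(231,228),zt),'strip end',onz(c,w(200,293),zt),'back/front',onz(c,w(241,290),zt),onz(c,w(181,294),zt))
o,d=ray(c,w(280,289));print('screw',o+d*(.5545-o[0])/d[0])
print('pan edge',onz(c,w(303,300),.2))
s=lambda x,y:(236+(x-400+.5)/10-.5,178+(y+.5)/10-.5)
o,d=ray(S,s(613,208));print('hole S at x=.574',o+d*(.574-o[0])/d[0])
o,d=ray(S,s(611,162));print('head S',o+d*(.5563-o[0])/d[0])
```

```text
plate corner [0.5732 0.0032 0.2656] strip end [0.5805 0.018  0.2656] back/front [0.5712 0.0175 0.2656] [0.5848 0.0181 0.2656]
screw [0.5545 0.0393 0.1981]
pan edge [0.5467 0.0429 0.2   ]
hole S at x=.574 [0.574  0.0487 0.176 ]
head S [0.5563 0.0461 0.1738]
```

Request:
carry_out:
  rows:
    - [0.002,0,0,0,0,0]
    - [0.002,0.004,0,0,0,0]
    - [0.002,0.008,0,0,0,0]
    - [0.002,0.01,0,0,0,0]
    - [0.002,0.01,0,0,0,0]

```text
clock: 5.9
tool_pos: [0.5685, 0.0441, 0.2322]
orientation: [-180.0, 0.0, -91.8]
force: [0.4, 0.1, -2.4]
opening: 0.0137
gripper_force: 30.0
```

Request:
carry_out:
  rows:
    - [0,0.001,0,0,0,0]
    - [0,0.002,0,0,0,0]
    - [0,0.003,0,0,0,0]
    - [0,0.003,0,0,0,0]

```text
clock: 6.4
tool_pos: [0.5656, 0.0441, 0.232]
orientation: [180.0, -0.0, -91.8]
force: [0.6, -0.7, -3.4]
opening: 0.0141
gripper_force: 30.0
```

Request:
carry_out:
  rows:
    - [0,0.001,0,0,0,0]
    - [0,0.0015,0,0,0,0]
    - [0,0.0015,0,0,0,0]

```text
clock: 6.78
tool_pos: [0.5642, 0.0442, 0.2321]
orientation: [-180.0, 0.0, -91.8]
force: [0.0, 0.2, -1.9]
opening: 0.0138
gripper_force: 30.0
```

Request:
carry_out:
  rows:
    - [0,0.001,0,0,0,0]
    - [0,0.002,0,0,0,0]
    - [0,0.002,0,0,0,0]

```text
clock: 7.15
tool_pos: [0.5621, 0.0443, 0.2321]
orientation: [-180.0, 0.0, -91.8]
force: [0.6, -1.2, -2.8]
opening: 0.0136
gripper_force: 30.0
```

Request:
carry_out:
  rows:
    - [0,0.001,0,0,0,0]
    - [0,0.0015,0,0,0,0]
    - [0,0.0015,0,0,0,0]

```text
clock: 7.52
tool_pos: [0.5607, 0.0443, 0.2321]
orientation: [-180.0, 0.0, -91.8]
force: [-0.7, 0.5, -2.8]
opening: 0.0138
gripper_force: 30.0
```

Request:
carry_out:
  rows:
    - [0,0.001,0,0,0,0]
    - [0,0.002,0,0,0,0]
    - [0,0.002,0,0,0,0]

```text
clock: 7.9
tool_pos: [0.5586, 0.0444, 0.2321]
orientation: [-180.0, 0.0, -91.8]
force: [0.8, -0.1, -3.3]
opening: 0.0136
gripper_force: 30.0
```

Request:
carry_out:
  rows:
    - [0,0.001,0,0,0,0]
    - [0,0.0015,0,0,0,0]
    - [0,0.0015,0,0,0,0]

```text
clock: 8.28
tool_pos: [0.5571, 0.0444, 0.2321]
orientation: [180.0, -0.0, -91.8]
force: [-0.4, -0.4, -2.3]
opening: 0.0138
gripper_force: 30.0
```

Request:
carry_out:
  rows:
    - [0,0.0005,0,0,0,0]
    - [0,0.001,0,0,0,0]
    - [0,0.001,0,0,0,0]

```text
clock: 8.65
tool_pos: [0.5561, 0.0444, 0.2321]
orientation: [-180.0, 0.0, -91.8]
force: [0.5, -0.7, -3.6]
opening: 0.0138
gripper_force: 30.0
```

Request:
carry_out:
  rows:
    - [0,0.0005,0,0,0,0]
    - [0,0.001,0,0,0,0]
    - [0,0.001,0,0,0,0]

```text
clock: 9.02
tool_pos: [0.5553, 0.0445, 0.2321]
orientation: [-180.0, 0.0, -91.8]
force: [0.0, -0.6, -2.8]
opening: 0.0135
gripper_force: 30.0
```

Request:
carry_out:
  rows:
    - [0,0.0005,0,0,0,0]
    - [0,0.0005,0,0,0,0]

```text
clock: 9.28
tool_pos: [0.5551, 0.0445, 0.2322]
orientation: [-180.0, 0.0, -91.8]
force: [2.0, -1.0, -3.6]
opening: 0.0137
gripper_force: 30.0
```

Run:
```python
from h import *
o=telemetry.get_obs();print(o['tool_pos'],o['orientation'],o['force'],o['moment'])
```

```text
[0.5551 0.0445 0.2322] [-179.9515    0.0051  -91.7682] [ 2.0041 -1.0178 -3.5834] [-0.1075 -1.1323  0.1516]
```

Request:
carry_out:
  rows:
    - [0,-0.0005,0,0,0,0]
    - [0,-0.0005,0.002,0,0,0]
    - [0,-0.0005,0.004,0,0,0]
    - [0,-0.0005,0.004,0,0,0]

```text
clock: 9.78
tool_pos: [0.5552, 0.0444, 0.2278]
orientation: [180.0, -0.0, -91.8]
force: [1.9, -0.7, -4.4]
opening: 0.0137
gripper_force: 30.0
```

Request:
carry_out:
  rows:
    - [0,0,0.001,0,0,0]
    - [0,0,0.002,0,0,0]
    - [0,0,0.003,0,0,0]
    - [0,0,0.003,0,0,0]

```text
clock: 10.28
tool_pos: [0.5552, 0.0445, 0.225]
orientation: [-180.0, -0.0, -91.8]
force: [1.9, -1.0, -2.4]
opening: 0.0141
gripper_force: 30.0
```

Request:
carry_out:
  rows:
    - [0,0,0.001,0,0,0]
    - [0,0,0.002,0,0,0]
    - [0,0,0.003,0,0,0]
    - [0,0,0.003,0,0,0]

```text
clock: 10.78
tool_pos: [0.5552, 0.0442, 0.2221]
orientation: [-180.0, -0.0, -91.8]
force: [1.1, -1.5, -1.7]
opening: 0.0139
gripper_force: 30.0
```

Request:
carry_out:
  rows:
    - [0,0,0.001,0,0,0]
    - [0,0,0.002,0,0,0]
    - [0,0,0.003,0,0,0]
    - [0,0,0.003,0,0,0]

```text
clock: 11.28
tool_pos: [0.5552, 0.0446, 0.2187]
orientation: [180.0, 0.0, -91.8]
force: [2.3, -0.9, -3.5]
opening: 0.0142
gripper_force: 30.0
```

Run:
```python
from h import *
o=telemetry.get_obs();print(o['tool_pos'],o['orientation'],o['force'],o['moment'])
```

```text
[0.5552 0.0446 0.2187] [179.9875   0.0147 -91.7821] [ 2.3149 -0.9136 -3.485 ] [-0.3149 -0.9763  0.0128]
```

Request:
carry_out:
  rows:
    - [0,0,0.001,0,0,0]
    - [0,0,0.002,0,0,0]
    - [0,0,0.002,0,0,0]

```text
clock: 11.65
tool_pos: [0.5552, 0.0446, 0.2169]
orientation: [180.0, 0.0, -91.8]
force: [2.4, 0.8, -4.0]
opening: 0.0138
gripper_force: 30.0
```

Request:
carry_out:
  rows:
    - [0,0,0.0005,0,0,0]
    - [0,0,0.001,0,0,0]
    - [0,0,0.001,0,0,0]

```text
clock: 12.02
tool_pos: [0.5552, 0.0445, 0.2161]
orientation: [-180.0, 0.0, -91.8]
force: [2.4, 0.7, -2.7]
opening: 0.0139
gripper_force: 30.0
```

Request:
carry_out:
  rows:
    - [0,0,0.0005,0,0,0]
    - [0,0,0.001,0,0,0]
    - [0,0,0.001,0,0,0]

```text
clock: 12.4
tool_pos: [0.5552, 0.0444, 0.215]
orientation: [180.0, -0.0, -91.8]
force: [3.0, -1.2, -3.3]
opening: 0.0138
gripper_force: 30.0
```

Request:
carry_out:
  rows:
    - [0,0,0.0005,0,0,0]
    - [0,0,0.001,0,0,0]
    - [0,0,0.001,0,0,0]

```text
clock: 12.78
tool_pos: [0.5552, 0.0444, 0.214]
orientation: [180.0, -0.0, -91.8]
force: [2.4, -0.3, -1.4]
opening: 0.0139
gripper_force: 30.0
```

Request:
carry_out:
  rows:
    - [0,0,0.0005,0,0,0]
    - [0,0,0.001,0,0,0]
    - [0,0,0.001,0,0,0]

```text
clock: 13.15
tool_pos: [0.5552, 0.0445, 0.213]
orientation: [180.0, -0.0, -91.8]
force: [2.3, -0.1, -3.5]
opening: 0.0133
gripper_force: 30.0
```

Request:
carry_out:
  rows:
    - [0,0,0.0005,0,0,0]
    - [0,0,0.001,0,0,0]
    - [0,0,0.001,0,0,0]

```text
clock: 13.52
tool_pos: [0.5552, 0.0444, 0.2123]
orientation: [-180.0, 0.0, -91.8]
force: [0.7, 0.7, 0.9]
opening: 0.0139
gripper_force: 30.0
```

Request:
carry_out:
  rows:
    - [0,0,0.0005,0,0,0]
    - [0,0,0.001,0,0,0]
    - [0,0,0.001,0,0,0]

```text
clock: 13.9
tool_pos: [0.5553, 0.0444, 0.212]
orientation: [-180.0, 0.0, -91.8]
force: [-2.1, 0.3, 6.0]
opening: 0.0139
gripper_force: 30.0
```

Request:
carry_out:
  rows:
    - [0,0,-0.0003,0,0,0]
    - [0,0,-0.0003,0,0,0]

```text
clock: 14.15
tool_pos: [0.5553, 0.0444, 0.212]
orientation: [-180.0, 0.0, -91.8]
force: [-0.4, 0.9, 5.8]
opening: 0.0136
gripper_force: 30.0
```

Request:
carry_out:
  grip: -0.3
  rows:
    - [0,0,0,0,0,0]
    - [0,0,0,0,0,0]
    - [0,0,0,0,0,0]
    - [0,0,0,0,0,0]
    - [0,0,0,0,0,0]

```text
clock: 14.78
tool_pos: [0.5552, 0.0444, 0.2113]
orientation: [180.0, -0.0, -91.8]
force: [0.9, -0.4, 0.4]
opening: 0.0307
gripper_force: 0.0
```

Run:
```python
from h import *
o=telemetry.get_obs();print(o['tool_pos'],o['orientation'],o['force'],o['moment'])
w=viewer.snapshot('wrist');s=viewer.snapshot('scene')
cv2.imwrite('pics/w5f.png',w[:,:,::-1]);cv2.imwrite('pics/s5f.png',s[:,:,::-1])
A=cv2.resize(w[60:260,150:350,::-1],(400,400),interpolation=cv2.INTER_CUBIC)
B=cv2.resize(s[155:255,205:305,::-1],(400,400),interpolation=cv2.INTER_CUBIC)
cv2.imwrite('pics/c5.png',np.hstack([A,B]))
```

```text
[0.5552 0.0444 0.2113] [179.9924  -0.0048 -91.7775] [ 0.8545 -0.4004  0.4485] [ 0.1014 -0.0843  0.0332]
```

View pics/c5.png

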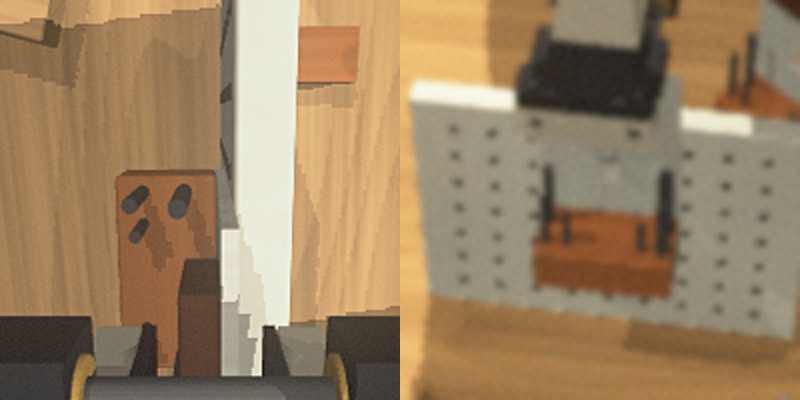

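The rack hangs flat on the panel with the screw at about scene crop (610,157), and both fingers are clear of it. Next I'll retreat straight up, away from everything.

Request:
carry_out:
  rows:
    - [0,0,-0.01,0,0,0]
    - [0,0,-0.03,0,0,0]
    - [0,0,-0.06,0,0,0]
    - [0,0,-0.1,0,0,0]
    - [0,0,-0.12,0,0,0]
    - [0,0,-0.12,0,0,0]
    - [0,0,-0.12,0,0,0]
    - [0,0,-0.12,0,0,0]

```text
clock: 15.88
tool_pos: [0.5548, 0.0444, 0.3305]
orientation: [179.9, -0.0, -91.8]
force: [0.2, 0.6, -0.4]
opening: 0.0302
gripper_force: 0.0
```

Run:
```python
from h import *
o=telemetry.get_obs();T=toolT(o);print(o['tool_pos'],o['force'])
w=viewer.snapshot('wrist');s=viewer.snapshot('scene')
A=cv2.resize(w[100:300,150:350,::-1],(400,400),interpolation=cv2.INTER_CUBIC)
B=cv2.resize(s[155:255,205:305,::-1],(400,400),interpolation=cv2.INTER_CUBIC)
cv2.imwrite('pics/c6.png',np.hstack([A,B]))
old=cv2.imread('pics/s5f.png')[:,:,::-1]
d=cv2.absdiff(s,np.ascontiguousarray(old)).max(2)[185:255,205:305]
print('rack area changed px',(d>40).sum())
```

```text
[0.5548 0.0444 0.3305] [ 0.2412  0.5571 -0.3796]
rack area changed px 48
```

View pics/c6.png

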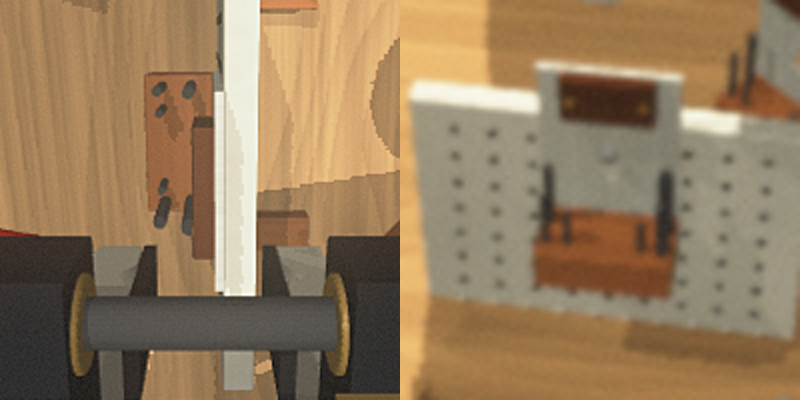

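The rack is hanging upright and flat on the screw (scene crop (610,157)), and the gripper is well clear above it.

```bash
python3 -c "
from plant import workorder
print(workorder.close_job())"
```

```text
the job is handed in; nothing more can be done
None
```

The drill-bit rack farthest from the base is hung on the panel screw, upright and flat, and was let go with the gripper clear above it. Contact readings stayed under about 10 N, the other things were left alone, and the job was handed in at about 16 s of the 72 s allowed; no verdict was shown.

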